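# Hold a clock plate against the sprung stop of a clamping fixture

### The job

Take the brass clock plate out of the wooden rack, stand it on edge in the slot of the grey fixture, resting fully down on the slot's floor, and push it along the slot against the orange sprung stop. Hold it there with a steady push of about 7 newtons (stop pushed in about 12 mm, half of its travel, never to its end) so that the watchmaker can tighten the clamp screws: the program finishes while the robot is still holding and pushing the plate. Leave the other two plates, the jar and the screwdriver stand where they are.

Things in the scene. Friction and masses are not known exactly. Their poses are not given: they have to be found in the camera images.
- brass_plate_center (a point): Centre of the loose brass clock plate, half-way up: 100 mm long (its x axis), 6 mm thick (its y axis), 80 mm high (its z axis, up), about 0.3 to 0.5 kg, with dark holes and small red jewels. It stands upright on edge in one of the three slots of the wooden rack. Both faces are flat and may be gripped anywhere. Either way round does.
- rack: Fixed wooden rack, 110 x 170 mm, 34 mm high, with three parallel slots along its x axis, 9 mm wide, 22 mm deep, open at both ends and 60 mm apart along its y axis (the middle one at its origin). Slot floors are 12 mm above the bench. Origin: centre of its underside. Plates in it stand up to 92 mm above the bench, 58 mm of that above the rack.
- slot (a point): Middle, across and along, of the floor of the fixture's slot, 15 mm above the bench. x axis: level along the slot towards the stop; z up. The slot between the two grey rails is 10 mm wide, 32 mm deep, 140 mm long (70 mm either way from here), open at the -x end; its top 10 mm widen upwards to 20 mm as a lead-in. Rail tops are 47 mm above the bench; a plate fully down stands 48 mm out of the slot.
- fixture: Fixed clamping fixture: aluminium base 230 x 84 x 15 mm with the grey slot rails and the stop. Axes as slot; origin on the bench, 15 mm in +x from slot. Small dark clamp screws stick out sideways to 45 mm from the slot's middle, up to 39 mm above the bench. From 115 to 150 mm in +x of slot stands the grey stop housing, 60 mm wide, 70 mm high, with a rod behind it.
- stop_face (a point): Centre of the face of the orange stop pad (36 mm wide, from 20 to 75 mm above the bench), facing the slot's -x direction. It moves with the pad. With the stop out it lies 75 mm in +x from slot, so a plate touches it when the plate's centre is 25 mm in +x from slot.
- stop (a joint): How far the orange stop pad is pushed in, in m: 0 when out, 0.024 at the end of its travel. A plain spring pushes back with 0.6 N per mm (12 mm: 7.2 N), with no preload. The gap between pad and grey housing is 28 mm when out and shrinks as it is pushed.
- steel_plate_center (a point): Centre of the steel-coloured plate, same size as the brass one, standing in another slot of the rack. Leave alone.
- blue_plate_center (a point): Centre of the blue plate, same size as the brass one, standing in another slot of the rack. Leave alone.
- jar: Clear jar with white cap, 44 mm across, 42 mm high, loose on the bench. Origin: centre of its underside. Leave alone.
- driver_stand: Loose round stand with six small screwdrivers, 84 mm across, 108 mm high. Origin: centre of its underside. Leave alone.
Not all that is in view belongs to the job. What is shaped like the part that bears brass_plate_center but green is not meant.

How it is judged:
By the outcome, as a careful person would: the job done as asked, in the order asked, and still so for the second after the job is handed in, while the arm keeps its last pose, push and grip.
It also fails if it takes over 45 s, if anything falls off the work surface, if the arm or the gripper's body presses on something with over 40 N, if the wrist force passes 120 N, or if a joint passes its speed limit or range.

### The arm

A 6-joint arm with a two-finger parallel gripper is mounted at the origin on the work surface. World frame = base frame: x ahead of the robot, y to its left, z up, the work surface at z = 0. Lengths are in m, angles in rad, forces in N, time in s.
With the tool pointing down it reaches from about 0.35 to 0.975 m from the base axis. Payload 4.9 kg.
Tool frame: the origin (TCP) lies at the very end of the fingers, on their centre line; the grasp point (between the pads) lies manip.grip_point_offset behind it (manip.grip_point_offset is the distance from the TCP to the grasp point, in m); z points along the fingers, y is the line along which they close (so a half turn about z gives the same grasp; the last joint's range is limited). The gripper opens to 85 mm and grips with 20 to 120 N. Pads are 22 mm wide; open, the fingers measure 114 mm over their backs; the gripper's body (76 mm by 85 mm) begins 54 mm behind the grasp point. The pads swing forward as they close: fully open they stand 13 mm farther back than shut.
Start: joints at [-1.272, 0.053, 1.613, -0, 1.476, -0.119], TCP at [0.254, -0.571, 0.231] pointing down, gripper open.
Joint ranges: [-3.01, 3.01], [-1.01, 2.22], [0.06, 2.58], [-1.02, 4.17], [0.09, 2.62], [-3.14, 3.14]. Speed limits (rad/s): [2.57, 2.57, 3.14, 3.14, 3.14, 3.14].

### API

Orientations are given as a unit quaternion [w, x, y, z].
In Python, from plant import manip gives the robot as it stands.
- The arm moves only by the shell command python3 -m crank 'ROWS' [OPENING]. ROWS is JSON, a list of rows, each an object of numbers: "x", "y", "z": the shift along the tool's x, y, z in cm; "turn": the turn about the tool's z in rad. In form: [{"x": .., "y": .., "z": .., "turn": ..}, ...]. A call has 1 to 5 rows; each row shifts and turns the commanded pose from where the row before left it, along the tool's axes as they then stand; what a row does not reach is not made up. A row lasts 1/10 s, in which the tool goes at most 50 mm and 8.59 degrees, less where a joint would pass 70% of its speed; a pose out of reach is approached as far as the arm can. A call with a gripper value outside its range is refused whole. OPENING is the opening in per cent of the stroke, from 0 (shut) to 100 (fully open), set as the call begins (- or left out, the last holds). The fingers move at their own pace and stop on an object; the grip force is fixed at half the most. Time passes only in rows, so rows that do not move let the fingers close. It gives the time, the measured TCP pose, the force, the opening and the grip force at its end, in the units of the state.
- manip.state(): the state, without advancing time (a new reading comes with each control period).
- manip.grab_frame(name): name is "side" or "top"; returns (picture, depth): 480x640x3 uint8, red, green, blue; 480x640 float32, m along the optical axis (not along the pixel's ray), 0 where there is no reading.
- manip.camera_model(name): a dict with "mtx" (3x3 intrinsics, pixels), "k1" (the pictures are not rectified: a ray, as slopes to the right and down, at radius r is drawn at 1 + k1 r^2 times it, then the intrinsics apply), "world_to_cam" (4x4, takes a point from world to camera coordinates). Camera axes: x right, y down, z forward; pixel columns grow to the right and rows downward; lengths in m; the calibration is good to about 2 mm. A picture is of the moment at which its call begins. camera_model takes no time and is no camera call.
- manip.job_done(): hands the job in; it is judged then, once.
The state is a dict: "time": time; "joint_pos": joint angles; "joint_vel": joint speeds; "joint_efforts": joint torques, N m; "tool_pos": TCP position; "tool_rot": TCP orientation; "contact_force": force on the tool from outside, world axes, zero at the start; "ft_torque": the same for the moment, N m; "gripper_width": opening from 0.0 (shut) to 1.0 (fully open); "grasp_force": force on a finger pad.
Only numpy, scipy, OpenCV 4.12 (cv2) and the standard library are available. Lean on these libraries where they do the work, as an engineer would, in place of code of your own. Each camera call takes 0.05 s, during which the arm holds its last target. There are 200 camera calls.

## Working session

There is one attempt and no reset: what is moved stays moved. The work goes in short steps, Python scripts to look and compute and a shell command to move; the robot and the scene stay as the last step left them, time stands still between calls to the robot, and variables do not carry over. Pictures are saved under pics/ and viewed, at most 10 in all, crops included, and the job is handed in when it is done.

```bash
mkdir -p pics; ls
python3 - <<'E'
from plant import manip
import cv2,numpy as np
for n in("side","top"):
    p,d=manip.grab_frame(n); cv2.imwrite(f"pics/{n}0.png",p[:,:,::-1]); np.save(f"{n}0.npy",d)
    print(n,manip.camera_model(n))
print(manip.grip_point_offset,manip.state())
E
```

```text
pics
side {'mtx': array([[506.64204241,   0.        , 323.07315605],
       [  0.        , 506.64204241, 243.54366403],
       [  0.        ,   0.        ,   1.        ]]), 'k1': -0.11253481716423963, 'world_to_cam': array([[-0.81651241, -0.57699331, -0.01965202,  0.51808376],
       [-0.26487844,  0.40464492, -0.87527247,  0.18753162],
       [ 0.51297846, -0.70946544, -0.48323069,  0.80902006],
       [ 0.        ,  0.        ,  0.        ,  1.        ]])}
top {'mtx': array([[480.52106584,   0.        , 318.59541297],
       [  0.        , 480.52106584, 238.6144131 ],
       [  0.        ,   0.        ,   1.        ]]), 'k1': 0.03693416334874299, 'world_to_cam': array([[-0.06913563, -0.99759133,  0.00563998,  0.1393437 ],
       [-0.97497854,  0.06636904, -0.2121603 ,  0.56884431],
       [ 0.21127496, -0.0201667 , -0.9772186 ,  0.80996935],
       [ 0.        ,  0.        ,  0.        ,  1.        ]])}
0.0187 {'time': 0.1, 'joint_pos': array([-1.27199052e+00,  5.32849779e-02,  1.61415340e+00, -4.17241435e-05,
        1.47598771e+00, -1.18973007e-01]), 'joint_vel': array([-0.00092814, -0.00245212, -0.00229469,  0.00075735, -0.0005122 ,
       -0.00093771]), 'joint_efforts': array([ 3.46714996e-04, -3.94903851e+01, -3.71363962e+01, -1.48491704e-04,
        3.89182416e-03,  1.84332106e-05]), 'tool_pos': array([ 0.25342118, -0.57070407,  0.23019155]), 'tool_rot': array([-9.11147929e-04,  9.78261001e-01,  2.07375440e-01, -1.02999444e-04]), 'contact_force': array([-0.9899126 ,  0.05670152, -0.695177  ]), 'ft_torque': array([ 0.01552952, -0.03454441,  0.00901784]), 'grasp_force': 0.0, 'gripper_width': 1.000532013579764}
```

View pics/side0.png

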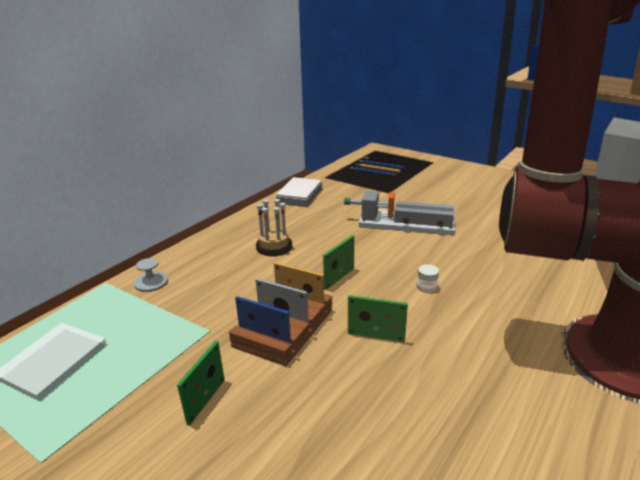

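View pics/top0.png

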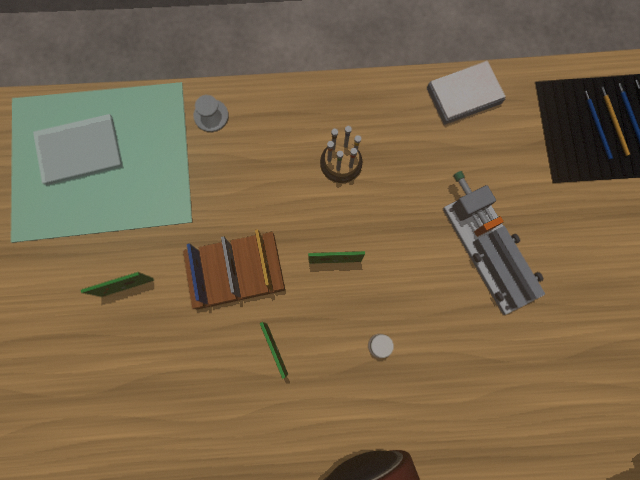

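The brass-coloured plate is in the rack, at side (300,283) and top (262,258). The steel plate is at top (229,265) and the blue one at (195,273). There are three loose green plates, at top (118,284), (336,257) and (273,350), which aren't meant. The only yellow plate, standing in the rack, fits the description. The fixture is at top (495,258), with the orange pad at (490,226) and the slot open towards (525,300). I'll measure these and confirm with a crop.

```bash
cat > h.py <<'E'
import numpy as np,cv2
from plant import manip
def rays(n,uv):
    c=manip.camera_model(n); D=np.array([c["k1"],0,0,0,0.])
    r=cv2.undistortPoints(np.asarray(uv,float).reshape(-1,1,2),c["mtx"],D)[:,0]
    return np.c_[r,np.ones(len(r))],c["world_to_cam"]
def plane(n,uv,z):
    r,T=rays(n,uv);R=T[:3,:3];o=-R.T@T[:3,3];d=r@R
    return o+d*((z-o[2])/d[:,2])[:,None]
def cloud(n,d):
    v,u=np.mgrid[:480,:640]; r,T=rays(n,np.c_[u.ravel(),v.ravel()])
    return ((r*d.reshape(-1,1)-T[:3,3])@T[:3,:3]).reshape(480,640,3)
def proj(n,P):
    c=manip.camera_model(n);T=c["world_to_cam"]
    return cv2.projectPoints(np.asarray(P,float).reshape(-1,1,3),cv2.Rodrigues(T[:3,:3])[0],T[:3,3],c["mtx"],np.array([c["k1"],0,0,0,0.]))[0][:,0]
E
python3 - <<'E'
from h import *
im=cv2.imread("pics/top0.png");h=cv2.cvtColor(im,cv2.COLOR_BGR2HSV);d=np.load("top0.npy");C=cloud("top",d)
def rep(name,m):
    uv=np.argwhere(m)[:,::-1].astype(np.float32); P=C[m]
    b=cv2.minAreaRect((P[:,:2]*1000).astype(np.float32)); print(name,len(P),uv.mean(0).round(1),'mean',P.mean(0).round(4),'z',np.percentile(P[:,2],[5,50,95]).round(4),'rect',np.round(b[0],1),np.round(b[1],1),round(b[2],1))
def box(x0,y0,x1,y1):
    m=np.zeros(d.shape,bool);m[y0:y1,x0:x1]=1;return m&(d>0)
Z=C[...,2]
rep("brass top",box(245,220,285,300)&(Z>.082)&(Z<.1))
rep("steel top",box(215,225,243,300)&(Z>.082)&(Z<.1))
rep("blue top",box(180,235,210,312)&(Z>.082)&(Z<.1))
rep("rack top",box(180,225,290,312)&(Z>.027)&(Z<.04))
o=(h[...,0]<14)&(h[...,1]>180)&(h[...,2]>120)&box(465,205,515,245)
rep("pad",o); rep("pad top",o&(Z>.068))
rep("rails",box(460,220,550,320)&(Z>.042)&(Z<.052))
rep("base",box(435,180,550,320)&(Z>.01)&(Z<.02))
rep("housing",box(440,180,510,225)&(Z>.064)&(Z<.076))
a=cv2.resize(im[220:320,170:300],None,fx=5,fy=5,interpolation=2)[:, :640];b=cv2.resize(im[165:325,435:555],None,fx=3,fy=3,interpolation=2)
print(a.shape,b.shape)
c=np.zeros((500,800,3),np.uint8);c[:500,:440]=cv2.resize(im[220:320,205:293],(440,500),interpolation=2);c[:480,440:]=b
cv2.imwrite("pics/crop.png",c)
E
```

```text
brass top 225 [261.7 257.1] mean [0.5445 0.2011 0.0921] z [0.086  0.0925 0.0948] rect [545.6 201.6] [100.1   6.3] 8.3
steel top 247 [227.7 264.5] mean [0.5356 0.26   0.0919] z [0.0852 0.0927 0.095 ] rect [536.6 260.6] [99.6  6.4] 8.3
blue top 274 [193.4 271.7] mean [0.5273 0.3188 0.0913] z [0.0838 0.0922 0.095 ] rect [528.3 319.5] [99.7  7.1] 8.7
rack top 4123 [235.1 269.6] mean [0.5352 0.2564 0.0348] z [0.032  0.0349 0.0375] rect [537.  260.8] [110.6 169.6] 8.3
pad 113 [493.  222.8] mean [ 0.5814 -0.2127  0.0758] z [0.0735 0.0757 0.0783] rect [ 581.6 -212.7] [10.4 35.4] 22.5
pad top 113 [493.  222.8] mean [ 0.5814 -0.2127  0.0758] z [0.0735 0.0757 0.0783] rect [ 581.6 -212.7] [10.4 35.4] 22.5
rails 1946 [510.4 265.8] mean [ 0.5064 -0.2433  0.0472] z [0.0433 0.0474 0.0502] rect [ 519.8 -244.6] [172.3  85.6] 14.0
base 1531 [480.4 250.2] mean [ 0.5445 -0.2047  0.0156] z [0.0123 0.0157 0.0187] rect [ 542.6 -227.1] [230.5  86.1] 21.4
housing 667 [478.7 201.3] mean [ 0.6244 -0.1947  0.0707] z [0.0672 0.0706 0.0746] rect [ 610.7 -200.2] [74.8 60.1] 20.4
(500, 640, 3) (480, 360, 3)
```

View pics/crop.png

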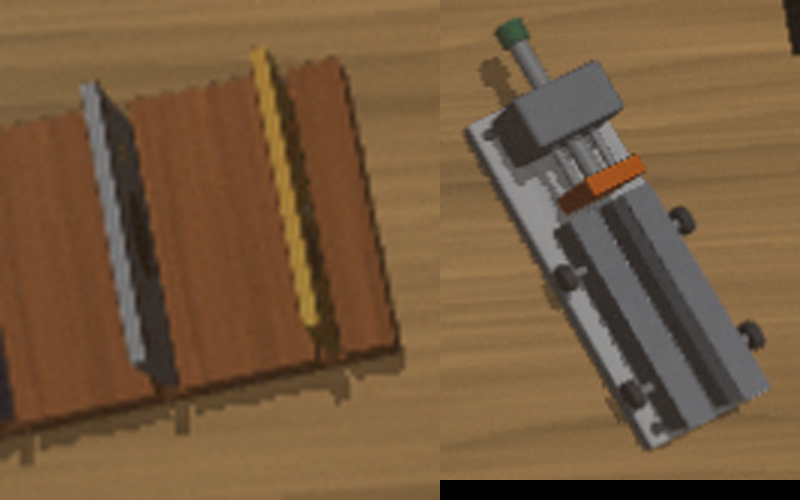

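The crop confirms it: the brass plate is in the right-hand slot of the rack (top picture ~(262,258)). The base and pad give different fixture poses, so I'll resolve that in fixture axes.

Run:
```python
from h import *
d=np.load("top0.npy");C=cloud("top",d);Z=C[...,2]
B=np.zeros(d.shape,bool);B[170:325,430:560]=1
for z0,z1 in((.01,.02),(.044,.051),(.067,.08)):
    m=B&(Z>z0)&(Z<z1);lab=cv2.connectedComponentsWithStats(m.astype(np.uint8))
    for i in range(1,lab[0]):
        if lab[2][i,4]>60:
            P=(C[lab[1]==i][:,:2]*1000).astype(np.float32);b=cv2.minAreaRect(P)
            print(z0,lab[2][i],np.round(b[0],1),np.round(b[1],1),round(b[2],1));
```

```text
0.01 [ 443  201   60   95 1152] [ 561.5 -219.8] [191.7  83.4] 22.7
0.01 [488 205  10  14  66] [ 616.8 -237.9] [26.1 11.8] 21.3
0.01 [495 296  23  19 161] [ 442.2 -238.1] [35.6 27. ] 21.5
0.044 [494 226  51  73 904] [ 512.4 -259.9] [140.4  23.9] 22.4
0.044 [478 235  49  73 831] [ 498.9 -227.1] [139.9  21.6] 21.7
0.067 [460 185  36  30 588] [ 629.  -193.9] [34.7 59.9] 22.3
0.067 [482 216  22  15 140] [ 581.3 -212.7] [11.7 35.8] 21.7
```

Rails, housing and pad agree: slot at (0.5065, -0.2436), yaw 22.2°. The rack and plate agree to 1 mm: plate at (0.5456, 0.2016), yaw 8.3°. Next, move above the plate.

```bash
R='[{"x":2.9,"y":-2.94},{"x":2.9,"y":-2.94},{"x":2.9,"y":-2.94},{"x":2.9,"y":-2.94},{"x":2.9,"y":-2.94}]'
python3 -m crank '[{"x":2.9,"y":-2.94},{"x":2.9,"y":-2.94},{"x":2.9,"y":-2.94},{"x":2.9,"y":-2.94},{"x":2.9,"y":-2.94}]' 40
python3 -m crank '[{"x":2.9,"y":-2.94},{"x":2.9,"y":-2.94},{"x":2.9,"y":-2.94},{"x":2.9,"y":-2.94},{"x":2.9,"y":-2.94}]'
python3 -m crank '[{"x":2.9,"y":-2.94},{"x":2.9,"y":-2.94},{"x":2.9,"y":-2.94},{"x":2.9,"y":-2.94},{"x":2.9,"y":-2.94}]'
python3 -m crank '[{"x":2.9,"y":-2.94},{"x":2.9,"y":-2.94},{"x":2.9,"y":-2.94},{"x":2.9,"y":-2.94},{"x":2.9,"y":-2.94}]'
python3 -m crank '[{"turn":0.14},{"turn":0.132},{},{}]'
```

```text
schema error: expected keys x, y, z, turn
schema error: expected keys x, y, z, turn
schema error: expected keys x, y, z, turn
schema error: expected keys x, y, z, turn
schema error: expected keys x, y, z, turn
```

```bash
python3 -m crank '[{"x":2.9,"y":-2.94,"z":0,"turn":0},{"x":2.9,"y":-2.94,"z":0,"turn":0},{"x":2.9,"y":-2.94,"z":0,"turn":0},{"x":2.9,"y":-2.94,"z":0,"turn":0},{"x":2.9,"y":-2.94,"z":0,"turn":0}]' 40
python3 -m crank '[{"x":2.9,"y":-2.94,"z":0,"turn":0},{"x":2.9,"y":-2.94,"z":0,"turn":0},{"x":2.9,"y":-2.94,"z":0,"turn":0},{"x":2.9,"y":-2.94,"z":0,"turn":0},{"x":2.9,"y":-2.94,"z":0,"turn":0}]'
python3 -m crank '[{"x":2.9,"y":-2.94,"z":0,"turn":0},{"x":2.9,"y":-2.94,"z":0,"turn":0},{"x":2.9,"y":-2.94,"z":0,"turn":0},{"x":2.9,"y":-2.94,"z":0,"turn":0},{"x":2.9,"y":-2.94,"z":0,"turn":0}]'
python3 -m crank '[{"x":2.9,"y":-2.94,"z":0,"turn":0},{"x":2.9,"y":-2.94,"z":0,"turn":0},{"x":2.9,"y":-2.94,"z":0,"turn":0},{"x":2.9,"y":-2.94,"z":0,"turn":0},{"x":2.9,"y":-2.94,"z":0,"turn":0}]'
python3 -m crank '[{"x":0,"y":0,"z":0,"turn":0.14},{"x":0,"y":0,"z":0,"turn":0.132},{"x":0,"y":0,"z":0,"turn":0},{"x":0,"y":0,"z":0,"turn":0}]'
```

```text
time: 0.6
tool_pos: [0.3266, -0.3762, 0.2307]
tool_rot: [-0.0, 0.978, 0.207, -0.0]
contact_force: [0.4, -0.2, 0.4]
gripper_width: 0.402
grasp_force: 0.0
time: 1.1
tool_pos: [0.3994, -0.1831, 0.2309]
tool_rot: [-0.0, 0.978, 0.207, -0.0]
contact_force: [1.2, -0.3, 0.8]
gripper_width: 0.398
grasp_force: 0.0
time: 1.6
tool_pos: [0.4723, 0.0102, 0.231]
tool_rot: [0.0, 0.978, 0.208, -0.0]
contact_force: [0.2, -1.1, 0.1]
gripper_width: 0.397
grasp_force: 0.0
time: 2.1
tool_pos: [0.5451, 0.2033, 0.2307]
tool_rot: [0.0, 0.978, 0.208, -0.0]
contact_force: [0.2, -0.1, 0.5]
gripper_width: 0.399
grasp_force: 0.0
time: 2.5
tool_pos: [0.5449, 0.2014, 0.2308]
tool_rot: [0.0, 0.997, 0.074, -0.0]
contact_force: [0.6, -0.9, 0.2]
gripper_width: 0.398
grasp_force: 0.0
```

Over the plate within 1 mm and 0.2°. Descend and grip.

```bash
python3 -m crank '[{"x":0,"y":0,"z":4,"turn":0},{"x":0,"y":0,"z":4,"turn":0},{"x":0,"y":0,"z":4,"turn":0},{"x":0,"y":0,"z":3,"turn":0},{"x":0,"y":0,"z":2.3,"turn":0}]'
python3 -m crank '[{"x":0,"y":0,"z":0,"turn":0},{"x":0,"y":0,"z":0,"turn":0},{"x":0,"y":0,"z":0,"turn":0},{"x":0,"y":0,"z":0,"turn":0},{"x":0,"y":0,"z":0,"turn":0}]' 0
python3 -m crank '[{"x":0,"y":0,"z":0,"turn":0},{"x":0,"y":0,"z":0,"turn":0},{"x":0,"y":0,"z":0,"turn":0}]'
```

```text
time: 3.0
tool_pos: [0.5436, 0.2008, 0.0556]
tool_rot: [0.0, 0.997, 0.074, -0.002]
contact_force: [0.6, -0.0, 0.2]
gripper_width: 0.403
grasp_force: 0.0
time: 3.5
tool_pos: [0.5455, 0.2016, 0.0592]
tool_rot: [-0.0, 0.997, 0.073, 0.001]
contact_force: [-0.7, -0.1, -3.8]
gripper_width: 0.057
grasp_force: 59.7
time: 3.8
tool_pos: [0.5453, 0.2016, 0.0587]
tool_rot: [-0.0, 0.997, 0.073, 0.0]
contact_force: [-1.2, 0.2, -2.2]
gripper_width: 0.059
grasp_force: 59.9
```

Gripped at 60 N. Lift, carry over, and turn to the slot's yaw.

```bash
python3 -m crank '[{"x":0,"y":0,"z":-1,"turn":0},{"x":0,"y":0,"z":-2,"turn":0},{"x":0,"y":0,"z":-3,"turn":0},{"x":0,"y":0,"z":-4,"turn":0},{"x":0,"y":0,"z":-4,"turn":0}]'
python3 -m crank '[{"x":-0.9,"y":3.7,"z":0,"turn":0},{"x":-0.9,"y":3.7,"z":0,"turn":0},{"x":-0.9,"y":3.7,"z":0,"turn":0},{"x":-0.9,"y":3.7,"z":0,"turn":0}]'
python3 -m crank '[{"x":-0.9,"y":3.7,"z":0,"turn":0},{"x":-0.9,"y":3.7,"z":0,"turn":0},{"x":-0.9,"y":3.7,"z":0,"turn":0},{"x":-0.9,"y":3.7,"z":0,"turn":0}]'
python3 -m crank '[{"x":-0.8,"y":3.6,"z":0,"turn":0},{"x":-0.8,"y":3.6,"z":0,"turn":0},{"x":-0.8,"y":3.4,"z":0,"turn":0},{"x":-0.8,"y":3.2,"z":0,"turn":0}]'
python3 -m crank '[{"x":0,"y":0,"z":0,"turn":-0.08},{"x":0,"y":0,"z":0,"turn":-0.08},{"x":0,"y":0,"z":0,"turn":-0.08},{"x":0,"y":0,"z":0,"turn":0},{"x":0,"y":0,"z":0,"turn":0}]'
python3 - <<'E'
from h import *
for n in("top","side"):
    p,d=manip.grab_frame(n); cv2.imwrite(f"pics/{n}1.png",p[:,:,::-1]);np.save(f"{n}1.npy",d)
s=cv2.imread("pics/side1.png")[80:280,300:540];t=cv2.imread("pics/top1.png")[170:330,420:580]
c=np.zeros((400,800,3),np.uint8);c[:333,:400]=cv2.resize(s,(400,333));c[:,400:]=cv2.resize(t,(400,400));cv2.imwrite("pics/c1.png",c)
print(manip.state()["tool_pos"],manip.state()["tool_rot"])
E
```

```text
time: 4.3
tool_pos: [0.5445, 0.2014, 0.1997]
tool_rot: [0.0, 0.997, 0.073, -0.0]
contact_force: [0.4, 0.0, -4.2]
gripper_width: 0.059
grasp_force: 59.6
time: 4.7
tool_pos: [0.5306, 0.0486, 0.1991]
tool_rot: [0.0, 0.997, 0.073, 0.0]
contact_force: [0.9, -0.0, -3.3]
gripper_width: 0.062
grasp_force: 59.9
time: 5.1
tool_pos: [0.5165, -0.1032, 0.199]
tool_rot: [0.0, 0.997, 0.073, 0.0]
contact_force: [0.6, -0.5, -3.9]
gripper_width: 0.059
grasp_force: 59.9
time: 5.5
tool_pos: [0.5049, -0.2446, 0.199]
tool_rot: [0.0, 0.997, 0.073, 0.0]
contact_force: [0.1, -0.1, -2.9]
gripper_width: 0.058
grasp_force: 59.9
time: 6.0
tool_pos: [0.5053, -0.2429, 0.1987]
tool_rot: [0.0, 0.982, 0.191, 0.0]
contact_force: [-0.2, 1.3, -3.6]
gripper_width: 0.059
grasp_force: 60.2
[ 0.50528805 -0.24284552  0.19853586] [5.24867177e-05 9.81542544e-01 1.91243886e-01 9.17535520e-05]
```

View pics/c1.png

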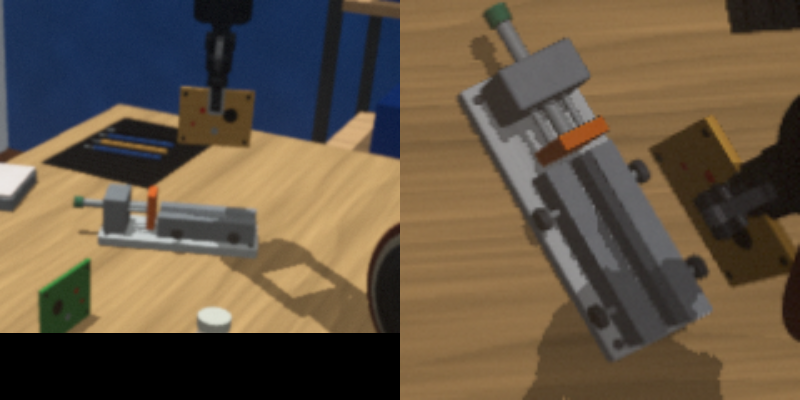

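The plate hangs level and parallel above the fixture: crop top view (720,200), with the slot at (620,230). Correct 1 mm across, lower to just above the rails, and look.

```bash
python3 -m crank '[{"x":0.1,"y":0.1,"z":3,"turn":0},{"x":0,"y":0,"z":3,"turn":0},{"x":0,"y":0,"z":2.6,"turn":0},{"x":0,"y":0,"z":1,"turn":0},{"x":0,"y":0,"z":0,"turn":0}]'
python3 -m crank '[{"x":0,"y":0,"z":0,"turn":0},{"x":0,"y":0,"z":0,"turn":0}]'
python3 - <<'E'
from h import *
S=np.array([.5065,-.2436]);a=np.radians(22.2);X=np.array([np.cos(a),np.sin(a)]);Y=np.array([-X[1],X[0]])
s=manip.state();q=s["tool_rot"];print("tcp slot xy",(s["tool_pos"][:2]-S)@np.c_[X,Y],s["tool_pos"],np.degrees(2*np.arctan2(q[2],q[1])))
for n in("top","side"):
    p,d=manip.grab_frame(n); cv2.imwrite(f"pics/{n}2.png",p[:,:,::-1]);np.save(f"{n}2.npy",d)
    C=cloud(n,d);h=cv2.cvtColor(p,cv2.COLOR_RGB2HSV);sx=(C[...,:2]-S)@X;sy=(C[...,:2]-S)@Y;z=C[...,2]
    near=(d>0)&(abs(sx)<90)&(abs(sx)<.09)&(abs(sy)<.06)
    m=near&(z>.062)&(z<.13)&(h[...,0]>12)&(h[...,0]<32)&(h[...,1]>110)
    P=np.c_[sx[m],sy[m],z[m]]
    if len(P)>20:
        print(n,"plate",len(P),np.percentile(P,[2,50,98],axis=0).round(4).tolist(), np.polyfit(P[:,0],P[:,1],1).round(4), np.polyfit(P[:,2],P[:,1],1).round(3))
    for lo,hi in((.006,.04),(-.04,-.006)):
        r=near&(z>.0445)&(z<.05)&(sy>lo)&(sy<hi)&(abs(sx)<.07)
        if r.sum()>30: print(n,"rail",lo,r.sum(),np.percentile(sy[r],[2,98]).round(4))
t=cv2.imread("pics/top2.png")[180:320,430:570];s=cv2.imread("pics/side2.png")[130:250,340:480]
c=np.zeros((400,800,3),np.uint8);c[:343,:400]=cv2.resize(s,(400,343));c[:,400:]=cv2.resize(t,(400,400));cv2.imwrite("pics/c2.png",c)
E
```

```text
time: 6.6
tool_pos: [0.5055, -0.2427, 0.1005]
tool_rot: [-0.001, 0.981, 0.192, -0.001]
contact_force: [-0.2, -1.7, -3.0]
gripper_width: 0.062
grasp_force: 60.1
time: 6.8
tool_pos: [0.5079, -0.2443, 0.1046]
tool_rot: [0.001, 0.981, 0.192, 0.001]
contact_force: [-0.7, -0.1, -3.1]
gripper_width: 0.06
grasp_force: 60.1
tcp slot xy [ 0.00100242 -0.00121807] [ 0.50788835 -0.24434903  0.10458652] 22.09628885716783
top plate 688 [[-0.0458, -0.0005, 0.0639], [0.0165, 0.0016, 0.0955], [0.0849, 0.0034, 0.1282]] [0.0054 0.0015] [0.01  0.001]
top rail 0.006 772 [0.0093 0.0281]
top rail -0.04 166 [-0.0272 -0.0084]
side plate 961 [[-0.0476, -0.004, 0.0635], [0.0018, 0.001, 0.0925], [0.0503, 0.0054, 0.1286]] [0.0034 0.0009] [0.006 0.   ]
side rail 0.006 270 [0.0083 0.0302]
side rail -0.04 225 [-0.0276 -0.0072]
```

View pics/c2.png

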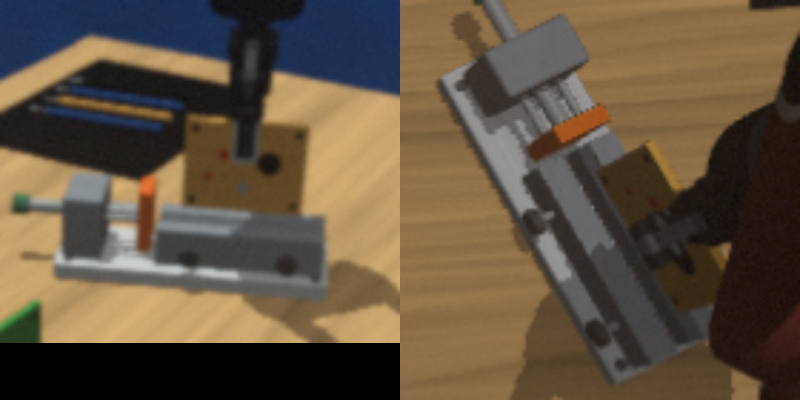

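The plate is over the slot (crop right, ~(665,230)). Its face is about 1.5 mm off-middle towards -y, so I'll shift that and insert slowly.

```bash
python3 -m crank '[{"x":0,"y":-0.15,"z":0.3,"turn":0},{"x":0,"y":0,"z":0.5,"turn":0},{"x":0,"y":0,"z":0.5,"turn":0},{"x":0,"y":0,"z":0.5,"turn":0},{"x":0,"y":0,"z":0.5,"turn":0}]'
python3 -m crank '[{"x":0,"y":0,"z":0.4,"turn":0},{"x":0,"y":0,"z":0.4,"turn":0},{"x":0,"y":0,"z":0.3,"turn":0},{"x":0,"y":0,"z":0.2,"turn":0},{"x":0,"y":0,"z":0,"turn":0}]'
python3 -m crank '[{"x":0,"y":0,"z":0.1,"turn":0},{"x":0,"y":0,"z":0,"turn":0}]'
```

```text
time: 7.4
tool_pos: [0.506, -0.2422, 0.0788]
tool_rot: [0.0, 0.981, 0.192, -0.0]
contact_force: [0.8, -0.3, -2.5]
gripper_width: 0.058
grasp_force: 60.3
time: 7.9
tool_pos: [0.5059, -0.2422, 0.0659]
tool_rot: [-0.0, 0.981, 0.192, -0.0]
contact_force: [-0.5, -1.7, -4.0]
gripper_width: 0.057
grasp_force: 60.3
time: 8.1
tool_pos: [0.5061, -0.2422, 0.0654]
tool_rot: [0.0, 0.981, 0.192, 0.0]
contact_force: [-0.1, -0.8, -4.0]
gripper_width: 0.064
grasp_force: 60.3
```

Entered freely. Continue down until the floor carries it.

```bash
python3 -m crank '[{"x":0,"y":0,"z":0.15,"turn":0},{"x":0,"y":0,"z":0.05,"turn":0},{"x":0,"y":0,"z":0,"turn":0},{"x":0,"y":0,"z":0,"turn":0}]'
python3 -m crank '[{"x":0,"y":0,"z":0.1,"turn":0},{"x":0,"y":0,"z":0,"turn":0},{"x":0,"y":0,"z":0,"turn":0}]'
```

```text
time: 8.5
tool_pos: [0.506, -0.2422, 0.0633]
tool_rot: [0.0, 0.981, 0.192, 0.0]
contact_force: [0.6, -1.0, -3.8]
gripper_width: 0.059
grasp_force: 60.3
time: 8.8
tool_pos: [0.506, -0.2422, 0.0623]
tool_rot: [0.0, 0.981, 0.192, 0.0]
contact_force: [0.8, -1.2, -3.4]
gripper_width: 0.058
grasp_force: 60.3
```

```bash
python3 -m crank '[{"x":0,"y":0,"z":0.05,"turn":0},{"x":0,"y":0,"z":0,"turn":0},{"x":0,"y":0,"z":0,"turn":0}]'
python3 -m crank '[{"x":0,"y":0,"z":0.05,"turn":0},{"x":0,"y":0,"z":0,"turn":0},{"x":0,"y":0,"z":0,"turn":0}]'
python3 -m crank '[{"x":0,"y":0,"z":0.03,"turn":0},{"x":0,"y":0,"z":0,"turn":0},{"x":0,"y":0,"z":0,"turn":0}]'
```

```text
time: 9.1
tool_pos: [0.506, -0.2422, 0.0618]
tool_rot: [0.0, 0.981, 0.192, 0.0]
contact_force: [0.3, -0.5, -3.5]
gripper_width: 0.057
grasp_force: 60.3
time: 9.4
tool_pos: [0.5061, -0.2422, 0.0617]
tool_rot: [0.0, 0.981, 0.192, 0.0]
contact_force: [0.0, 0.1, -0.4]
gripper_width: 0.059
grasp_force: 60.8
time: 9.7
tool_pos: [0.5061, -0.2423, 0.0617]
tool_rot: [0.0, 0.981, 0.192, 0.0]
contact_force: [-2.6, 0.6, 5.7]
gripper_width: 0.064
grasp_force: 61.6
```

It rests on the floor at TCP 0.0617 as predicted, and Fz swung positive. Ease off slightly and slide towards the stop.

```bash
python3 -m crank '[{"x":0.4,"y":0,"z":-0.02,"turn":0},{"x":0.5,"y":0,"z":0,"turn":0},{"x":0.5,"y":0,"z":0,"turn":0},{"x":0.4,"y":0,"z":0,"turn":0},{"x":0.2,"y":0,"z":0,"turn":0}]'
python3 -m crank '[{"x":0,"y":0,"z":0,"turn":0},{"x":0,"y":0,"z":0,"turn":0},{"x":0,"y":0,"z":0,"turn":0}]'
python3 -m crank '[{"x":0.2,"y":0,"z":0,"turn":0},{"x":0.2,"y":0,"z":0,"turn":0},{"x":0.2,"y":0,"z":0,"turn":0},{"x":0.2,"y":0,"z":0,"turn":0},{"x":0,"y":0,"z":0,"turn":0}]'
python3 -m crank '[{"x":0,"y":0,"z":0,"turn":0},{"x":0,"y":0,"z":0,"turn":0},{"x":0,"y":0,"z":0,"turn":0}]'
```

```text
time: 10.2
tool_pos: [0.5248, -0.2351, 0.0616]
tool_rot: [0.001, 0.981, 0.192, -0.0]
contact_force: [-4.4, -1.6, 7.1]
gripper_width: 0.055
grasp_force: 62.4
time: 10.5
tool_pos: [0.5252, -0.2349, 0.0616]
tool_rot: [0.001, 0.981, 0.192, 0.001]
contact_force: [-1.2, -1.1, 5.1]
gripper_width: 0.061
grasp_force: 61.5
time: 11.0
tool_pos: [0.531, -0.2323, 0.0617]
tool_rot: [0.0, 0.981, 0.192, -0.002]
contact_force: [-8.7, -3.4, 8.2]
gripper_width: 0.06
grasp_force: 62.1
time: 11.3
tool_pos: [0.531, -0.2324, 0.0617]
tool_rot: [0.0, 0.981, 0.192, -0.001]
contact_force: [-7.4, -3.6, 8.8]
gripper_width: 0.059
grasp_force: 62.1
```

```bash
cat > look.py <<'E'
from h import *
import sys
S=np.array([.5065,-.2436]);a=np.radians(22.2);X=np.array([np.cos(a),np.sin(a)]);Y=np.array([-X[1],X[0]])
s=manip.state();print("tcp slot",((s["tool_pos"][:2]-S)@np.c_[X,Y]).round(4),"F along",(s["contact_force"][:2]@np.c_[X,Y]).round(1),s["contact_force"][2].round(1))
for n in("top","side"):
    p,d=manip.grab_frame(n); cv2.imwrite(f"pics/{n}{sys.argv[1]}.png",p[:,:,::-1])
    C=cloud(n,d);h=cv2.cvtColor(p,cv2.COLOR_RGB2HSV);sx=(C[...,:2]-S)@X;sy=(C[...,:2]-S)@Y;z=C[...,2]
    near=(d>0)&(sx>-.07)&(sx<.112)&(abs(sy)<.06)
    o=near&(h[...,0]<12)&(h[...,1]>170)&(h[...,2]>100)&(sx>.06)
    if n=="top": o&=(z>.07)
    print(n,"pad",o.sum(),np.percentile(sx[o],[5,50,95]).round(4),"z",np.percentile(z[o],[2,98]).round(4))
    m=near&(z>.052)&(z<.11)&(h[...,0]>12)&(h[...,0]<32)&(h[...,1]>110)&(abs(sy)<.012)
    P=np.c_[sx[m],sy[m],z[m]]; print(n,"plate",len(P),np.percentile(P,[1,50,99],axis=0).round(4).tolist())
    for x0 in (-.02,0,.02,.05,.06,.07):
        k=m&(abs(sx-x0)<.005)
        if k.sum()>5: print("  top z at",x0,np.percentile(z[k],97).round(4))
t=cv2.imread(f"pics/top{sys.argv[1]}.png")[180:320,430:570];s=cv2.imread(f"pics/side{sys.argv[1]}.png")[150:250,340:480]
c=np.zeros((400,800,3),np.uint8);c[:286,:400]=cv2.resize(s,(400,286));c[:,400:]=cv2.resize(t,(400,400));cv2.imwrite(f"pics/c{sys.argv[1]}.png",c)
E
python3 look.py 3
```

```text
tcp slot [0.027  0.0012] F along [-8.2 -0.6] 8.8
top pad 9 [0.0775 0.0809 0.087 ] z [0.0745 0.0787]
top plate 383 [[-0.0125, -0.0012, 0.0523], [0.0527, 0.004, 0.0766], [0.0778, 0.0057, 0.098]]
  top z at 0 0.0919
  top z at 0.05 0.0969
  top z at 0.06 0.0967
  top z at 0.07 0.0971
side pad 79 [0.0784 0.0822 0.0865] z [0.0267 0.0771]
side plate 553 [[-0.0223, -0.0024, 0.0523], [0.0222, 0.0033, 0.0764], [0.0769, 0.0088, 0.0973]]
  top z at -0.02 0.0961
  top z at 0 0.096
  top z at 0.02 0.0946
  top z at 0.05 0.0959
  top z at 0.06 0.096
  top z at 0.07 0.097
```

View pics/c3.png

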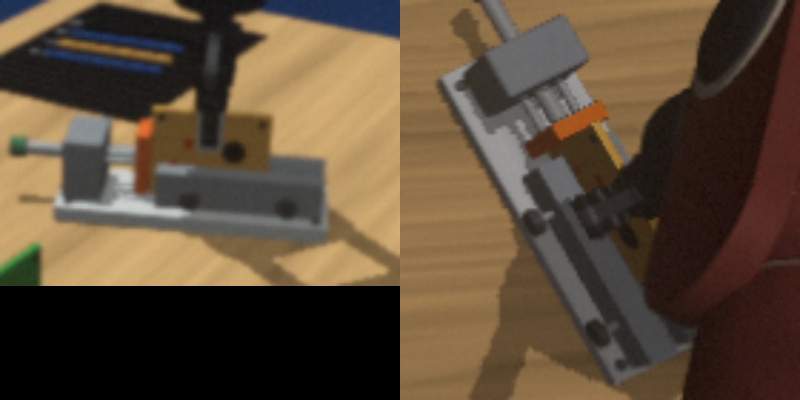

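The plate is seated: its top is 96 mm up and level. It is just touching the pad (crop left (147,155)). Floor friction is eating the push, so reduce the down-press a bit and push on.

```bash
python3 -m crank '[{"x":0,"y":0,"z":-0.03,"turn":0},{"x":0.2,"y":0,"z":0,"turn":0},{"x":0.2,"y":0,"z":0,"turn":0},{"x":0.2,"y":0,"z":0,"turn":0},{"x":0,"y":0,"z":0,"turn":0}]'
python3 -m crank '[{"x":0,"y":0,"z":0,"turn":0},{"x":0,"y":0,"z":0,"turn":0},{"x":0,"y":0,"z":0,"turn":0}]'
python3 look.py 4
```

```text
time: 11.9
tool_pos: [0.5358, -0.2303, 0.0618]
tool_rot: [0.0, 0.981, 0.192, -0.002]
contact_force: [-10.5, -5.5, 9.5]
gripper_width: 0.055
grasp_force: 62.1
time: 12.2
tool_pos: [0.5358, -0.2304, 0.0618]
tool_rot: [0.0, 0.981, 0.192, -0.002]
contact_force: [-10.0, -3.6, 8.6]
gripper_width: 0.06
grasp_force: 62.1
tcp slot [0.0321 0.0012] F along [-10.6   0.4] 8.6
top pad 9 [0.0831 0.087  0.0916] z [0.0731 0.0768]
top plate 376 [[-0.0054, -0.0044, 0.0527], [0.0591, 0.004, 0.0777], [0.0936, 0.0058, 0.0978]]
  top z at 0 0.0812
  top z at 0.02 0.0965
  top z at 0.05 0.0976
  top z at 0.06 0.097
  top z at 0.07 0.0968
side pad 83 [0.0839 0.0877 0.0917] z [0.0257 0.0772]
side plate 560 [[-0.0168, -0.0031, 0.0522], [0.0258, 0.0033, 0.0763], [0.0825, 0.0089, 0.0979]]
  top z at -0.02 0.0967
  top z at 0 0.0957
  top z at 0.02 0.1044
  top z at 0.05 0.0958
  top z at 0.06 0.0959
  top z at 0.07 0.0958
```

```bash
python3 -m crank '[{"x":0.15,"y":0,"z":0,"turn":0},{"x":0.15,"y":0,"z":0,"turn":0},{"x":0.15,"y":0,"z":0,"turn":0},{"x":0,"y":0,"z":0,"turn":0},{"x":0,"y":0,"z":0,"turn":0}]'
python3 -m crank '[{"x":0,"y":0,"z":0,"turn":0},{"x":0,"y":0,"z":0,"turn":0}]'
python3 look.py 5
python3 - <<'E'
from h import *
S=np.array([.5065,-.2436]);a=np.radians(22.2);X=np.array([np.cos(a),np.sin(a)])
for n in("top","side"):
    h=cv2.cvtColor(cv2.imread(f"pics/{n}0.png"),cv2.COLOR_BGR2HSV);d=np.load(n+"0.npy");C=cloud(n,d);q=C[...,:2]-S;sx=q@X;sy=q@np.array([-X[1],X[0]]);z=C[...,2]
    o=(d>0)&(sx<.112)&(abs(sy)<.06)&(h[...,0]<12)&(h[...,1]>170)&(h[...,2]>100)&(sx>.06)
    if n=="top":o&=z>.07
    print(n,"pad out",o.sum(),np.percentile(sx[o],[5,50,95]).round(4))
E
```

```text
time: 12.8
tool_pos: [0.5392, -0.229, 0.0619]
tool_rot: [0.0, 0.981, 0.192, -0.003]
contact_force: [-13.1, -4.9, 11.0]
gripper_width: 0.057
grasp_force: 62.5
time: 13.0
tool_pos: [0.5392, -0.229, 0.0618]
tool_rot: [0.0, 0.981, 0.192, -0.003]
contact_force: [-13.0, -5.1, 10.4]
gripper_width: 0.065
grasp_force: 62.5
tcp slot [0.0358 0.0012] F along [-14.    0.2] 10.4
top pad 8 [0.0863 0.0881 0.0952] z [0.0708 0.0762]
top plate 361 [[-0.0014, -0.0015, 0.0528], [0.0621, 0.004, 0.0779], [0.0867, 0.0054, 0.0983]]
  top z at 0 0.0714
  top z at 0.02 0.0964
  top z at 0.05 0.0941
  top z at 0.06 0.0981
  top z at 0.07 0.0981
side pad 77 [0.0875 0.091  0.0951] z [0.0264 0.0777]
side plate 578 [[-0.013, -0.0028, 0.0525], [0.0304, 0.0033, 0.0758], [0.0864, 0.0084, 0.0977]]
  top z at 0 0.0968
  top z at 0.02 0.0981
  top z at 0.05 0.0955
  top z at 0.06 0.0968
  top z at 0.07 0.0963
top pad out 23 [0.0754 0.0807 0.0839]
side pad out 90 [0.076  0.0801 0.0846]
```

View pics/c5.png

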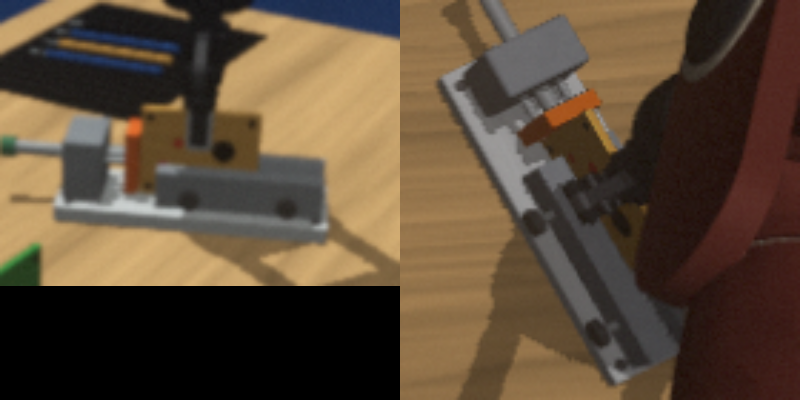

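The pad is in by 10.9 mm in the picture and 10.8 mm by the TCP, with the plate flush on it (crop left (143,155)). Ease the down-press a little and add the last millimetre.

```bash
python3 -m crank '[{"x":0,"y":0,"z":-0.03,"turn":0},{"x":0.06,"y":0,"z":0,"turn":0},{"x":0.06,"y":0,"z":0,"turn":0},{"x":0,"y":0,"z":0,"turn":0},{"x":0,"y":0,"z":0,"turn":0}]'
python3 -m crank '[{"x":0,"y":0,"z":0,"turn":0},{"x":0,"y":0,"z":0,"turn":0},{"x":0,"y":0,"z":0,"turn":0}]'
python3 look.py 6
```

```text
time: 13.6
tool_pos: [0.54, -0.2286, 0.0619]
tool_rot: [0.0, 0.981, 0.192, -0.004]
contact_force: [-12.8, -6.7, 10.3]
gripper_width: 0.063
grasp_force: 62.4
time: 13.9
tool_pos: [0.54, -0.2286, 0.0619]
tool_rot: [0.0, 0.981, 0.192, -0.004]
contact_force: [-14.0, -6.1, 9.6]
gripper_width: 0.057
grasp_force: 62.4
tcp slot [0.0367 0.0012] F along [-15.3  -0.4] 9.6
top pad 6 [0.088  0.0946 0.0973] z [0.074  0.0762]
top plate 358 [[-0.0012, -0.0016, 0.0526], [0.0642, 0.0038, 0.0767], [0.0974, 0.0059, 0.0979]]
  top z at 0 0.0666
  top z at 0.02 0.0966
  top z at 0.05 0.0894
  top z at 0.06 0.0975
  top z at 0.07 0.0968
side pad 78 [0.0883 0.0921 0.0962] z [0.027  0.0771]
side plate 572 [[-0.0123, -0.0025, 0.0523], [0.034, 0.0034, 0.0757], [0.087, 0.0085, 0.0978]]
  top z at 0 0.0966
  top z at 0.02 0.0979
  top z at 0.05 0.0957
  top z at 0.06 0.0967
  top z at 0.07 0.0963
```

The stop is in 12 mm, but the wrist pushes 15 N against floor friction, which pitches the plate slightly. Back off the command so the push itself is about 7 N.

```bash
python3 -m crank '[{"x":-0.06,"y":0,"z":0,"turn":0},{"x":-0.06,"y":0,"z":0,"turn":0},{"x":-0.06,"y":0,"z":0,"turn":0},{"x":0,"y":0,"z":0,"turn":0},{"x":0,"y":0,"z":0,"turn":0}]'
python3 look.py 7
```

```text
time: 14.5
tool_pos: [0.5396, -0.2287, 0.0617]
tool_rot: [0.0, 0.981, 0.191, -0.002]
contact_force: [-7.5, -4.8, 6.3]
gripper_width: 0.06
grasp_force: 61.9
tcp slot [0.0363 0.0012] F along [-8.7 -1.6] 6.3
top pad 6 [0.0906 0.0947 0.097 ] z [0.0735 0.076 ]
top plate 362 [[-0.0009, -0.0031, 0.0526], [0.0635, 0.004, 0.0776], [0.0879, 0.0063, 0.0977]]
  top z at 0 0.0727
  top z at 0.02 0.098
  top z at 0.05 0.0912
  top z at 0.06 0.0967
  top z at 0.07 0.0967
side pad 84 [0.0877 0.0914 0.096 ] z [0.0254 0.0782]
side plate 562 [[-0.0128, -0.0024, 0.0525], [0.0352, 0.0036, 0.0757], [0.0865, 0.0081, 0.0972]]
  top z at 0 0.0957
  top z at 0.02 0.0963
  top z at 0.05 0.0953
  top z at 0.06 0.0963
  top z at 0.07 0.0963
```

Push is now about 8 N, the stop is in about 11.5 mm, and the plate is back at its seated height (TCP 0.0617). Check that it holds steady, then hand in.

```bash
python3 -m crank '[{"x":0,"y":0,"z":0,"turn":0},{"x":0,"y":0,"z":0,"turn":0},{"x":0,"y":0,"z":0,"turn":0},{"x":0,"y":0,"z":0,"turn":0},{"x":0,"y":0,"z":0,"turn":0}]'
python3 look.py 8 | grep -E "tcp|side pad" && python3 -c "from plant import manip; print(manip.job_done())"
```

```text
time: 15.1
tool_pos: [0.5397, -0.2287, 0.0617]
tool_rot: [0.0, 0.981, 0.192, -0.002]
contact_force: [-7.7, -4.3, 6.1]
gripper_width: 0.058
grasp_force: 61.9
tcp slot [0.0363 0.0012] F along [-8.7 -1.1] 6.1
side pad 79 [0.0878 0.0912 0.0957] z [0.0259 0.0779]
the job is handed in; nothing more can be done
None
```

The brass plate is down on the slot floor, and the arm is still gripping it and holding the stop in about 11 mm (about 6.8 N of spring force; the wrist reads 8.7 N along the slot); job handed in at about 15 s, result not reported back.

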